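Seat the recording chip and open the cover of the loose bolt

TASK

First press the chip flush into the recess of the green recording station and let go of it. Then tap the heads of the three station bolts, which stick up through orange covers, until you have found the loose one (it drops a few millimetres when pushed and stays down). Lift that bolt's cover well open, to about 60 degrees, and finish while still holding it open with the fingers; never lift the covers of the tight bolts, and do not push the other things on the bench about.

Things in the scene. Friction and masses are not known exactly. Their poses are not given: they have to be found in the camera images.
- recess (a point): middle of the chip recess's mouth (42 x 54 mm) in the flat top (deck) of the mint station, 200 (x) x 270 (y) x 60 mm, fixed, under 0.25 rad from square to the robot. 60 mm above the table, 35 mm behind the station's middle; x to its rear, y along the bolt row. A brass bed 6 mm down: the chip rests 4 mm proud; over 4 N slides the bed 4 mm to its stop, flush, and it stays.
- chip_center (a point): middle of the chip, a rigid 70 g part: navy carrier 40 (x) x 52 (y) x 10 mm, centred on it a white square chamber 28 x 28 mm, 20 mm tall. The point is 15 mm above the underside, 15 below the chamber's top, 5 above the carrier's top. It starts upright at the robot's left. It fits either way round, 1 mm free each side. Seated flush, the point is 5 mm above recess.
- chip: the same chip, with its origin at the centre of its underside; x and y along the carrier's 40 and 52 mm sides.
- bolt1_top (a point): centre of the top of the left-hand (+y end at zero yaw) bolt's steel head: 12 mm across, standing 18 mm above the deck and 10 mm above its closed cover, through whose window it sticks up. Axes as recess. The bolts stand 85 mm apart in a row, 113 mm in front of the recess.
- bolt1 (a joint): how far the left-hand (+y end at zero yaw) bolt has been pushed down, m; 0 at the start. A tight bolt gives at most about 1 mm. Exactly one of the three, varying, is loose: pushed with more than about 2.5 N (5 to 10 N is ample) it drops about 4.5 mm and stays down.
- flap1: orange sprung cover of the left-hand (+y end at zero yaw) bolt, a flap 24 mm wide and 5 mm thick with a 22 x 15 mm window round the bolt. Origin on its hinge line, 33 mm behind the bolt, 66 mm above the table. x to the station's rear when closed, y along the hinge.
- tongue1 (a point): grip point of that cover: middle of the solid orange tongue at its free end, 10 mm thick, 24 wide (y), from 12 mm in front of the point to 18 mm behind it; overhangs the station's front in free air, 18 mm before its face. It is 73 mm in front of the hinge and 1 mm lower, 65 mm above the table, when closed. Axes as the flap.
- cover1 (a joint): opening of the left-hand (+y end at zero yaw) bolt's cover, rad: 0 level and shut, grows as the tongue swings up and away from the robot, stop at 1.45. A weak spring and its weight (about 1 N at the tongue) shut it when let go. Pinched on its two sides by fingers pointing down, the tongue can turn between them.
- bolt2_top (a point): centre of the top of the middle bolt's steel head: 12 mm across, standing 18 mm above the deck and 10 mm above its closed cover, through whose window it sticks up. Axes as recess. The bolts stand 85 mm apart in a row, 113 mm in front of the recess.
- bolt2 (a joint): how far the middle bolt has been pushed down, m; 0 at the start. A tight bolt gives at most about 1 mm. Exactly one of the three, varying, is loose: pushed with more than about 2.5 N (5 to 10 N is ample) it drops about 4.5 mm and stays down.
- flap2: orange sprung cover of the middle bolt, a flap 24 mm wide and 5 mm thick with a 22 x 15 mm window round the bolt. Origin on its hinge line, 33 mm behind the bolt, 66 mm above the table. x to the station's rear when closed, y along the hinge.
- tongue2 (a point): grip point of that cover: middle of the solid orange tongue at its free end, 10 mm thick, 24 wide (y), from 12 mm in front of the point to 18 mm behind it; overhangs the station's front in free air, 18 mm before its face. It is 73 mm in front of the hinge and 1 mm lower, 65 mm above the table, when closed. Axes as the flap.
- cover2 (a joint): opening of the middle bolt's cover, rad: 0 level and shut, grows as the tongue swings up and away from the robot, stop at 1.45. A weak spring and its weight (about 1 N at the tongue) shut it when let go. Pinched on its two sides by fingers pointing down, the tongue can turn between them.
- bolt3_top (a point): centre of the top of the right-hand (-y end at zero yaw) bolt's steel head: 12 mm across, standing 18 mm above the deck and 10 mm above its closed cover, through whose window it sticks up. Axes as recess. The bolts stand 85 mm apart in a row, 113 mm in front of the recess.
- bolt3 (a joint): how far the right-hand (-y end at zero yaw) bolt has been pushed down, m; 0 at the start. A tight bolt gives at most about 1 mm. Exactly one of the three, varying, is loose: pushed with more than about 2.5 N (5 to 10 N is ample) it drops about 4.5 mm and stays down.
- flap3: orange sprung cover of the right-hand (-y end at zero yaw) bolt, a flap 24 mm wide and 5 mm thick with a 22 x 15 mm window round the bolt. Origin on its hinge line, 33 mm behind the bolt, 66 mm above the table. x to the station's rear when closed, y along the hinge.
- tongue3 (a point): grip point of that cover: middle of the solid orange tongue at its free end, 10 mm thick, 24 wide (y), from 12 mm in front of the point to 18 mm behind it; overhangs the station's front in free air, 18 mm before its face. It is 73 mm in front of the hinge and 1 mm lower, 65 mm above the table, when closed. Axes as the flap.
- cover3 (a joint): opening of the right-hand (-y end at zero yaw) bolt's cover, rad: 0 level and shut, grows as the tongue swings up and away from the robot, stop at 1.45. A weak spring and its weight (about 1 N at the tongue) shut it when let go. Pinched on its two sides by fingers pointing down, the tongue can turn between them.
- tip_box: bystander, loose: violet pipette-tip box, 85 x 120 x 55 mm. Origin at its underside.
- wash_bottle: bystander, loose: white bottle with a blue cap, 64 mm across, 170 mm high. Origin at its underside.
- beaker: bystander, loose: glass beaker, 68 mm across, 85 mm high. Origin at its underside.
- screwdriver: bystander, loose: red-handled screwdriver, 180 mm long, lying in front of the station. Origin at its underside, near its middle.
- sample_jar: bystander, loose: small jar with a green lid, 48 mm across, 50 mm high. Origin at its underside.
- timer: bystander, loose: grey bench timer, 60 x 45 x 20 mm. Origin at its underside.
Mind the look-alikes: they are no part of the job. There is more than one size of the chip; the one meant has the size given above.

How it is judged (in metres and radians):
On the way, in this order (a step that is already met when the one before it is completed fails the run):
1. the chip is pressed flush into the recess and released (z of chip_center in the frame of recess between 0.002 and 0.0068 m and horizontal distance between chip_center and recess below 0.004 m and angle between chip_center's own z axis and vertical below 0.06 rad and contact force between the fingers and chip below 0.1 N), for 0.2 s.
2. the loose bolt has been found by tapping: it has dropped (value of joint any of bolt1, bolt2, bolt3 above 0.003 m), for 0.1 s.
At the end, for the whole second after the job is handed in: Chip flush in the recess within 1.8 mm, centred within 4 mm, level, not touched; loose bolt down over 3 mm; its cover open over 0.7 rad (40 degrees), still, held by the fingers (over 0.3 N), no loose thing against it; other covers under 0.15 rad (all of step 1 and ((value of joint bolt1 above 0.003 m and value of joint cover1 above 0.7 rad and velocity of joint cover1 between -0.1 and 0.1 rad/s and contact force between the fingers and flap1 above 0.3 N and contact force between each of chip, tip_box, wash_bottle, beaker, screwdriver, sample_jar, timer and flap1 below 0.05 N and value of joint each of cover2, cover3 below 0.15 rad) or (value of joint bolt2 above 0.003 m and value of joint cover2 above 0.7 rad and velocity of joint cover2 between -0.1 and 0.1 rad/s and contact force between the fingers and flap2 above 0.3 N and contact force between each of chip, tip_box, wash_bottle, beaker, screwdriver, sample_jar, timer and flap2 below 0.05 N and value of joint each of cover1, cover3 below 0.15 rad) or (value of joint bolt3 above 0.003 m and value of joint cover3 above 0.7 rad and velocity of joint cover3 between -0.1 and 0.1 rad/s and contact force between the fingers and flap3 above 0.3 N and contact force between each of chip, tip_box, wash_bottle, beaker, screwdriver, sample_jar, timer and flap3 below 0.05 N and value of joint each of cover1, cover2 below 0.15 rad))); the arm keeps its last pose, push and grip.
It fails at once if the cover of a bolt that has not dropped when tapped is lifted by more than 0.35 rad ((value of joint cover1 above 0.35 rad and not (value of joint bolt1 above 0.003 m)) or (value of joint cover2 above 0.35 rad and not (value of joint bolt2 above 0.003 m)) or (value of joint cover3 above 0.35 rad and not (value of joint bolt3 above 0.003 m))).
It fails at once if a bystander is moved by more than 30 mm (distance of any of tip_box, wash_bottle, beaker, screwdriver, sample_jar, timer from where it was at the start of the episode above 0.03 m).
It also fails if it takes over 72 s, if anything falls off the work surface, if the arm or the gripper's body presses on something with over 40 N, if the wrist force passes 120 N, or if a joint passes its speed limit or range.

ROBOT

A 6-joint arm with a two-finger parallel gripper is mounted at the origin on the work surface. World frame = base frame: x ahead of the robot, y to its left, z up, the work surface at z = 0. Lengths are in mm, angles in rad, forces in N, time in s.
With the tool pointing down it reaches from about 400 to 925 mm from the base axis. Payload 12.5 kg.
Tool frame: the origin (TCP) lies on the centre line of the jaws, within the pads' length; the fingertips stand 14 mm ahead of it and the grasp point (between the pads) lies 5 mm behind it; z points along the fingers, x is the direction in which the jaws open and shut, and the axes are right-handed (so a half turn about z gives the same grasp; the last joint's range is limited). The gripper opens to 95 mm and grips with 3 to 60 N. Pads are 20 mm wide; open, the fingers measure 119 mm over their backs; the gripper's body (75 mm by 180 mm) begins 59 mm behind the grasp point.
Start: joints at [1.016, 0.491, 1.559, -0, 1.092, -0.106], TCP at [271.164, 563.13, 228.661] pointing down, gripper open.
Joint ranges: [-3.1, 3.1], [-0.84, 2.19], [0.05, 2.79], [-1.13, 4.28], [0.06, 2.93], [-2.69, 2.69]. Speed limits (rad/s): [2.22, 2.22, 2.79, 3.14, 3.14, 3.14].

INTERFACE

Orientations are given as [roll, pitch, yaw] about the fixed x, y, z axes, in that order (R = Rz(yaw) Ry(pitch) Rx(roll)).
In Python, from cell import state, read_camera, job_done gives the robot as it stands.
- The arm moves only by the shell command python3 -m handwheel 'ROWS'. ROWS is JSON, a list of rows, each an object of numbers: "hand": the finger opening in m, from 0 to 0.0951; "x", "y", "z": the shift along the world's x, y, z in m; "spin": the turn about the world's z in units of 5 degrees (1.0 is 5 degrees). In form: [{"hand": .., "x": .., "y": .., "z": .., "spin": ..}, ...]. A call has 1 to 20 rows; each row is the pose to reach, as a shift and turn from the pose commanded when the call began; what a row does not reach only later rows make up. A row lasts 1/12 s, in which the tool goes at most 41.7 mm and 7.16 degrees, less where a joint would pass 70% of its speed; a pose out of reach is approached as far as the arm can. A call with a gripper value outside its range is refused whole. The fingers move at their own pace and stop on an object; the grip force is fixed at half the most. Time passes only in rows, so rows that repeat a pose let the fingers close. It gives the time, the measured TCP pose, the force and the opening at its end, in the units of the state.
- state(): the state, without advancing time (a new reading comes with each control period).
- read_camera(name): name is "scene" or "top"; returns a dict with "img" (480x640x3 uint8, red, green, blue), "fx", "fy", "cx", "cy" (pixels), "T" (4x4, takes a point from camera to world coordinates). Camera axes: x right, y down, z forward; pixel columns grow to the right and rows downward; lengths in mm; the calibration is good to about 2 mm. A picture is of the moment at which its call begins. There is no depth.
- job_done(): hands the job in, once; it reports no verdict.
The state is a dict: "t": time; "joints": joint angles; "qvel": joint speeds; "tau": joint torques, N m; "eef_pos": TCP position; "tcp_rot": TCP orientation; "ft_force": force on the tool from outside, world axes, zero at the start; "moment": the same for the moment, N m; "opening": opening from 0.0 (shut) to 1.0 (fully open).
Only numpy, scipy, OpenCV 4.12 (cv2) and the standard library are available. Lean on these libraries where they do the work, as an engineer would, in place of code of your own. Each camera call takes 0.05 s, during which the arm holds its last target. There are 200 camera calls.

## Working session

There is one attempt and no reset: what is moved stays moved. The work goes in short steps, Python scripts to look and compute and a shell command to move; the robot and the scene stay as the last step left them, time stands still between calls to the robot, and variables do not carry over. Pictures are saved under pics/ and viewed, about 8 in all and at most 12, crops included, and the job is handed in when it is done.

```bash
mkdir -p pics
cat > h.py <<'E'
import numpy as np, cv2
from cell import state, read_camera
def shot(n,f=None):
    c=read_camera(n)
    if f: cv2.imwrite('pics/'+f,c['img'][:,:,::-1])
    return c
def ray(c,u,v,z):
    T=np.array(c['T']);d=T[:3,:3]@np.array([(u-c['cx'])/c['fx'],(v-c['cy'])/c['fy'],1]);o=T[:3,3]
    return o+d*(z-o[2])/d[2]
def proj(c,p):
    T=np.array(c['T']);q=T[:3,:3].T@(np.array(p)-T[:3,3])
    return np.array([c['fx']*q[0]/q[2]+c['cx'],c['fy']*q[1]/q[2]+c['cy']])
E
python3 - <<'E'
from h import *
for n in('scene','top'):
    c=shot(n,n+'0.png');print(n,np.round(c['T'],3).tolist(),c['fx'],c['cx'],c['cy'])
print(state())
E
```

```text
scene [[-0.719, 0.406, -0.565, 1189.1], [0.695, 0.436, -0.572, 568.133], [0.014, -0.803, -0.595, 754.078], [0.0, 0.0, 0.0, 1.0]] 474.68569971453843 311.3611811778863 244.09354606376093
top [[-0.005, -0.997, 0.071, 464.921], [-1.0, 0.005, 0.003, -38.097], [-0.003, -0.071, -0.997, 1673.06], [0.0, 0.0, 0.0, 1.0]] 596.5104640840091 323.315178996736 235.2837553942673
{'t': 0.1, 'joints': array([ 1.01640496e+00,  4.91528360e-01,  1.55938737e+00, -2.10864523e-06,
        1.09171010e+00, -1.05621430e-01]), 'qvel': array([ 2.57660039e-05, -1.96990995e-03, -2.04608311e-03, -2.54925225e-04,
        9.23789715e-06,  4.40678373e-04]), 'tau': array([ 1.92619955e-03, -6.13627410e+01, -2.58600533e+01,  6.93244231e-02,
        4.70216037e-02, -4.57118119e-05]), 'eef_pos': array([271.04603188, 562.94443886, 228.10250292]), 'tcp_rot': array([-3.14148559e+00,  1.02761744e-03,  1.12202742e+00]), 'ft_force': array([ 0.15482033, -0.42816674,  0.02604477]), 'moment': array([0.01817584, 0.02974868, 0.02830166]), 'opening': 0.9986163855694539}
```

View pics/top0.png

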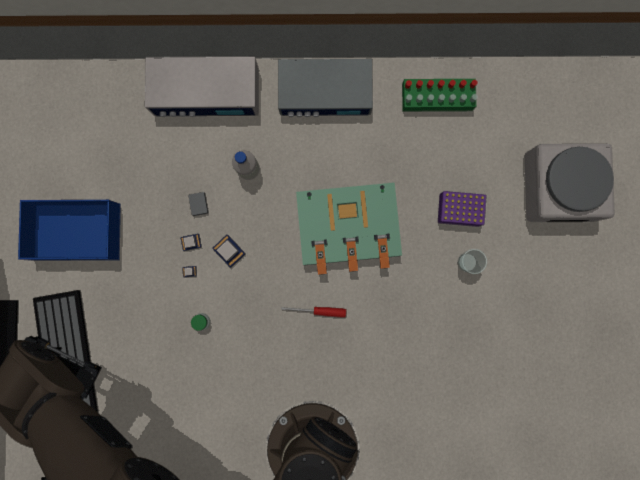

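View pics/scene0.png

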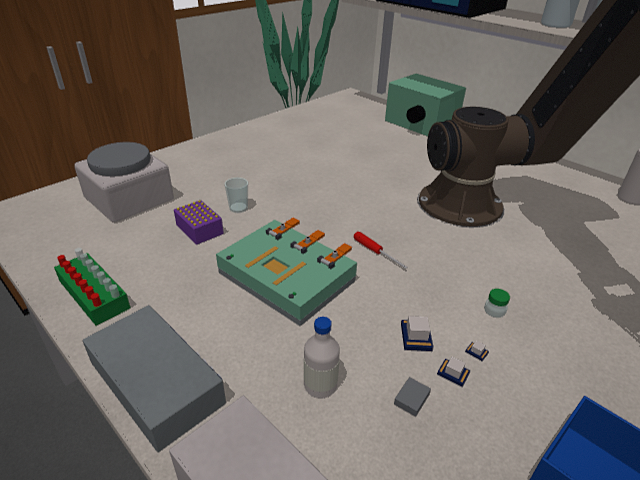

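Run:
```python
from h import *
a=cv2.imread('pics/top0.png');s=cv2.imread('pics/scene0.png')
A=cv2.resize(a[225:285,170:250],None,fx=5,fy=5,interpolation=cv2.INTER_CUBIC)
S=cv2.resize(s[310:390,395:495],(400,300),interpolation=cv2.INTER_CUBIC)
B=cv2.resize(a[175:275,290:410],(400,300),interpolation=cv2.INTER_CUBIC)
D=cv2.resize(s[210:330,205:365],(400,300),interpolation=cv2.INTER_CUBIC)
cv2.imwrite('pics/crop.png',np.vstack([np.hstack([A,S]),np.hstack([B,D])]))
c=read_camera('top')
img=c['img'].astype(int);r,g,b=img[...,0],img[...,1],img[...,2]
navy=((b-r>25)&(b<140)).astype(np.uint8)
roi=np.zeros_like(navy);roi[228:285,175:250]=1
hsv=cv2.cvtColor(c['img'],cv2.COLOR_RGB2HSV)
n,l,st,ce=cv2.connectedComponentsWithStats(cv2.dilate(navy*roi,np.ones((3,3))))
for i in range(1,n):
    if st[i,4]<15: continue
    pts=cv2.findNonZero(((l==i)&(navy>0)).astype(np.uint8));(u,v),(w,h),an=cv2.minAreaRect(pts)
    print(i,st[i],(u,v),w*2.8,h*2.8,an,ray(c,u,v,8)[:2])
# station deck
m=((g-r>25)&(g-b>5)).astype(np.uint8);m[:165]=0;m[285:]=0;m[:,:280]=0;m[:,420:]=0
(u,v),(w,h),an=cv2.minAreaRect(cv2.findNonZero(m));box=cv2.boxPoints(((u,v),(w,h),an))
W=np.array([ray(c,*p,60)[:2] for p in box]);print(W.round(1).tolist(),W.mean(0),an)
for nm,lo,hi,z in(('orange',(8,150,90),(16,255,255),66),('brass',(14,90,90),(28,255,255),55)):
    q=cv2.inRange(hsv,lo,hi);q[:185]=0;q[280:]=0;q[:,:290]=0;q[:,410:]=0
    n,l,st,ce=cv2.connectedComponentsWithStats(q)
    for i in range(1,n):
        if st[i,4]>15: print(nm,st[i],ce[i],ray(c,*ce[i],z)[:2], cv2.minAreaRect(cv2.findNonZero((l==i).astype(np.uint8))))
```

```text
2 [227 237  15  16  86] (234.22640991210938, 244.29244995117188) 45.752700042724605 5.67608585357666 47.48955154418945 [559.4094     215.95605854]
[[698.7, 40.4], [722.9, -226.8], [525.7, -242.8], [501.8, 22.1]] [ 612.27833898 -101.76187074] 84.5596694946289
orange [378 239  11  29 194] [383.22680412 254.21134021] [ 527.32745322 -194.6397661 ] ((383.2664489746094, 252.93032836914062), (28.699831008911133, 8.510359764099121), 84.80557250976562)
orange [347 242  11  29 182] [351.72527473 257.23626374] [ 519.60223642 -109.72187458] ((351.90118408203125, 255.9617919921875), (28.727155685424805, 8.248391151428223), 84.5596694946289)
orange [316 245  10  29 184] [320.45108696 260.36413043] [511.59982534 -25.44722652] ((320.5352783203125, 258.95880126953125), (28.531099319458008, 8.283223152160645), 85.60128784179688)
brass [360 191   8  36 157] [363.66878981 208.68789809] [ 652.21254912 -143.87514056] ((363.609619140625, 208.54112243652344), (35.43579864501953, 4.344418525695801), 83.9909896850586)
brass [327 194   8  37 157] [330.73248408 211.66878981] [644.50867635 -53.99971482] ((330.7425842285156, 211.92575073242188), (36.21935272216797, 4.278659820556641), 84.2894058227539)
brass [338 203  19  16 239] [347.08786611 210.55230126] [647.3364394  -98.61801916] ((347.06097412109375, 210.54876708984375), (13.472648620605469, 17.669044494628906), 83.6598129272461)
```

View pics/crop.png

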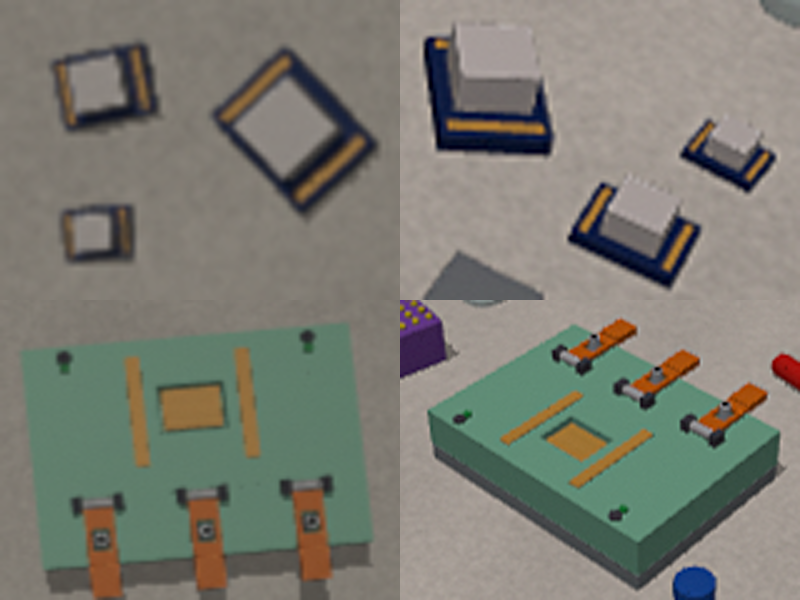

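Run:
```python
from h import *
c=read_camera('top');hsv=cv2.cvtColor(c['img'],cv2.COLOR_RGB2HSV);x0,y0=176,228
roi=c['img'][y0:y0+30,x0:x0+32]
big=cv2.resize(roi,None,fx=4,fy=4,interpolation=cv2.INTER_CUBIC);h=cv2.cvtColor(big,cv2.COLOR_RGB2HSV)
for name,m in (('navy+gold',((h[...,1]>75)).astype(np.uint8)),('sat60',((h[...,1]>60)).astype(np.uint8))):
    ct=max(cv2.findContours(m,cv2.RETR_EXTERNAL,cv2.CHAIN_APPROX_NONE)[0],key=cv2.contourArea)
    (u,v),(w,hh),an=cv2.minAreaRect(ct);U=x0+(u+.5)/4-.5;V=y0+(v+.5)/4-.5
    bx=cv2.boxPoints(((u,v),(w,hh),an));W=np.array([ray(c,x0+(p[0]+.5)/4-.5,y0+(p[1]+.5)/4-.5,8)[:2] for p in bx])
    print(name,(U,V),an,W.round(1).tolist(),W.mean(0).round(1),ray(c,U,V,8))
s=read_camera('scene');im=s['img'];h=cv2.cvtColor(im,cv2.COLOR_RGB2HSV);m=(h[...,1]>90).astype(np.uint8)
q=np.zeros_like(m);q[352:392,433:475]=1;m*=q
ct=max(cv2.findContours(m,cv2.RETR_EXTERNAL,cv2.CHAIN_APPROX_NONE)[0],key=cv2.contourArea)
bx=cv2.boxPoints(cv2.minAreaRect(ct));print('scene',cv2.boundingRect(ct))
for e in range(2): pass
P=ct[:,0,:]
for nm,k in(('left',P[:,0].argmin()),('right',P[:,0].argmax()),('bot',P[:,1].argmax())):
    print(nm,P[k],ray(s,*P[k],10 if nm!='bot' else 0)[:2].round(1))
```

```text
navy+gold (197.51449584960938, 240.29485702514648) 79.2156982421875 [[587.2, 325.0], [588.3, 319.2], [555.1, 312.6], [554.0, 318.4]] [571.1 318.8] [571.13335989 318.81203615   8.        ]
sat60 (190.5007085800171, 241.8509292602539) 79.15969848632812 [[582.3, 360.0], [589.0, 324.4], [551.4, 316.8], [544.8, 352.4]] [566.9 338.4] [566.87012461 338.40726754   8.        ]
scene (437, 359, 33, 27)
left [437 373] [596.8 320.8]
right [469 371] [547.2 361. ]
bot [460 385] [580.7 364. ]
```

```bash
python3 -m handwheel '[{"hand":0.055,"x":0.298,"y":-0.224,"z":0,"spin":-10.7},{"hand":0.055,"x":0.298,"y":-0.224,"z":0,"spin":-10.7},{"hand":0.055,"x":0.298,"y":-0.224,"z":0,"spin":-10.7},{"hand":0.055,"x":0.298,"y":-0.224,"z":0,"spin":-10.7},{"hand":0.055,"x":0.298,"y":-0.224,"z":0,"spin":-10.7},{"hand":0.055,"x":0.298,"y":-0.224,"z":0,"spin":-10.7},{"hand":0.055,"x":0.298,"y":-0.224,"z":0,"spin":-10.7},{"hand":0.055,"x":0.298,"y":-0.224,"z":0,"spin":-10.7},{"hand":0.055,"x":0.298,"y":-0.224,"z":0,"spin":-10.7},{"hand":0.055,"x":0.298,"y":-0.224,"z":0,"spin":-10.7},{"hand":0.055,"x":0.298,"y":-0.224,"z":-0.04,"spin":-10.7},{"hand":0.055,"x":0.298,"y":-0.224,"z":-0.08,"spin":-10.7},{"hand":0.055,"x":0.298,"y":-0.224,"z":-0.12,"spin":-10.7},{"hand":0.055,"x":0.298,"y":-0.224,"z":-0.14,"spin":-10.7},{"hand":0.055,"x":0.298,"y":-0.224,"z":-0.14,"spin":-10.7},{"hand":0.055,"x":0.298,"y":-0.224,"z":-0.14,"spin":-10.7}]'
python3 - <<'E'
from h import *
s=shot('scene');t=shot('top');p=state()['eef_pos'].copy();p[2]-=14
print(p,proj(s,p),proj(t,p))
a=cv2.resize(s['img'][290:400,380:520],(560,440),interpolation=cv2.INTER_CUBIC)
cv2.imwrite('pics/c1.png',a[:,:,::-1])
E
```

```text
t: 1.58
eef_pos: [568.9, 339.2, 88.3]
tcp_rot: [3.141, 0.002, 0.189]
ft_force: [0.3, -0.7, 0.4]
opening: 0.58
[569.89560878 339.6852658   76.56536288] [459.9782054  347.99356392] [184.28142657 239.19583231]
```

View pics/c1.png

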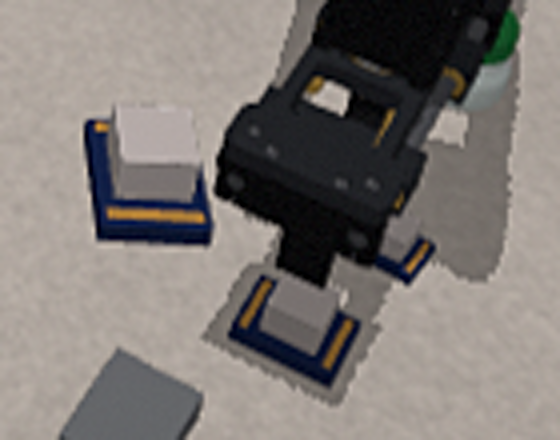

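```bash
python3 -m handwheel '[{"hand":0.055,"z":-0.03},{"hand":0.055,"z":-0.05},{"hand":0.055,"z":-0.061},{"hand":0.055,"z":-0.061},{"hand":0.055,"z":-0.061},{"hand":0.02,"z":-0.061},{"hand":0.02,"z":-0.061},{"hand":0.02,"z":-0.061},{"hand":0.02,"z":-0.061},{"hand":0.02,"z":-0.061},{"hand":0.02,"z":-0.061},{"hand":0.02,"z":-0.061}]'; python3 -m handwheel '[{"hand":0.06},{"hand":0.06},{"hand":0.06},{"hand":0.06,"z":0.025},{"hand":0.06,"z":0.03,"spin":2},{"hand":0.06,"z":0.03,"spin":18},{"hand":0.06,"z":0.03,"spin":18},{"hand":0.06,"z":0.03,"spin":18},{"hand":0.06,"z":0.03,"spin":18},{"hand":0.06,"z":0.03,"spin":18},{"hand":0.06,"z":0.03,"spin":18},{"hand":0.06,"z":0.03,"spin":18},{"hand":0.06,"z":0.03,"spin":18},{"hand":0.06,"z":0.03,"spin":18},{"hand":0.06,"z":0.03,"spin":18},{"hand":0.06,"z":0.03,"spin":18},{"hand":0.06,"z":0.03,"spin":18},{"hand":0.06,"z":0.03,"spin":18},{"hand":0.06,"z":0.03,"spin":18}]'
```

```text
invalid input
invalid input
```

```bash
python3 -m handwheel '[{"hand":0.055,"x":0,"y":0,"z":-0.03,"spin":0},{"hand":0.055,"x":0,"y":0,"z":-0.05,"spin":0},{"hand":0.055,"x":0,"y":0,"z":-0.061,"spin":0},{"hand":0.055,"x":0,"y":0,"z":-0.061,"spin":0},{"hand":0.055,"x":0,"y":0,"z":-0.061,"spin":0},{"hand":0.02,"x":0,"y":0,"z":-0.061,"spin":0},{"hand":0.02,"x":0,"y":0,"z":-0.061,"spin":0},{"hand":0.02,"x":0,"y":0,"z":-0.061,"spin":0},{"hand":0.02,"x":0,"y":0,"z":-0.061,"spin":0},{"hand":0.02,"x":0,"y":0,"z":-0.061,"spin":0},{"hand":0.02,"x":0,"y":0,"z":-0.061,"spin":0},{"hand":0.02,"x":0,"y":0,"z":-0.061,"spin":0}]'
```

```text
t: 2.68
eef_pos: [569.3, 339.2, 28.2]
tcp_rot: [-3.141, -0.001, 0.188]
ft_force: [-1.0, -0.7, 5.6]
opening: 0.291
```

```bash
python3 -m handwheel '[{"hand":0.06,"x":0,"y":0,"z":0,"spin":0},{"hand":0.06,"x":0,"y":0,"z":0,"spin":0},{"hand":0.06,"x":0,"y":0,"z":0,"spin":0},{"hand":0.06,"x":0,"y":0,"z":0.03,"spin":0},{"hand":0.06,"x":0,"y":0,"z":0.03,"spin":18},{"hand":0.06,"x":0,"y":0,"z":0.03,"spin":18},{"hand":0.06,"x":0,"y":0,"z":0.03,"spin":18},{"hand":0.06,"x":0,"y":0,"z":0.03,"spin":18},{"hand":0.06,"x":0,"y":0,"z":0.03,"spin":18},{"hand":0.06,"x":0,"y":0,"z":0.03,"spin":18},{"hand":0.06,"x":0,"y":0,"z":0.03,"spin":18},{"hand":0.06,"x":0,"y":0,"z":0.03,"spin":18},{"hand":0.06,"x":0,"y":0,"z":0.03,"spin":18},{"hand":0.06,"x":0,"y":0,"z":0.03,"spin":18},{"hand":0.06,"x":0,"y":0,"z":0.03,"spin":18},{"hand":0.06,"x":0,"y":0,"z":0.03,"spin":18},{"hand":0.06,"x":0,"y":0,"z":0.03,"spin":18},{"hand":0.06,"x":0,"y":0,"z":0.03,"spin":18},{"hand":0.06,"x":0,"y":0,"z":0.03,"spin":18}]'
python3 -m handwheel '[{"hand":0.06,"x":0,"y":0,"z":-0.02,"spin":0},{"hand":0.06,"x":0,"y":0,"z":-0.03,"spin":0},{"hand":0.06,"x":0,"y":0,"z":-0.03,"spin":0},{"hand":0.02,"x":0,"y":0,"z":-0.03,"spin":0},{"hand":0.02,"x":0,"y":0,"z":-0.03,"spin":0},{"hand":0.02,"x":0,"y":0,"z":-0.03,"spin":0},{"hand":0.02,"x":0,"y":0,"z":-0.03,"spin":0},{"hand":0.02,"x":0,"y":0,"z":-0.03,"spin":0},{"hand":0.02,"x":0,"y":0,"z":-0.03,"spin":0},{"hand":0.02,"x":0,"y":0,"z":-0.03,"spin":0},{"hand":0.02,"x":0,"y":0,"z":0.05,"spin":0},{"hand":0.02,"x":0,"y":0,"z":0.09,"spin":0},{"hand":0.02,"x":0,"y":0,"z":0.1,"spin":0},{"hand":0.02,"x":0,"y":0,"z":0.1,"spin":0}]'
```

```text
t: 4.27
eef_pos: [569.1, 339.1, 57.5]
tcp_rot: [-3.141, -0.0, 1.756]
ft_force: [-0.2, 0.0, -0.2]
opening: 0.631
t: 5.43
eef_pos: [571.3, 340.2, 165.1]
tcp_rot: [3.132, -0.003, 1.759]
ft_force: [0.6, 0.5, 0.1]
opening: 0.288
```

```bash
python3 -m handwheel '[{"hand":0.02,"x":0.0,"y":-0.1,"z":0,"spin":-1.1},{"hand":0.02,"x":0.0,"y":-0.1,"z":0,"spin":-1.1},{"hand":0.02,"x":0.0,"y":-0.2,"z":0,"spin":-1.1},{"hand":0.02,"x":0.078,"y":-0.4377,"z":0,"spin":-1.1},{"hand":0.02,"x":0.078,"y":-0.4377,"z":0,"spin":-1.1},{"hand":0.02,"x":0.078,"y":-0.4377,"z":0,"spin":-1.1},{"hand":0.02,"x":0.078,"y":-0.4377,"z":0,"spin":-1.1},{"hand":0.02,"x":0.078,"y":-0.4377,"z":0,"spin":-1.1},{"hand":0.02,"x":0.078,"y":-0.4377,"z":0,"spin":-1.1},{"hand":0.02,"x":0.078,"y":-0.4377,"z":0,"spin":-1.1},{"hand":0.02,"x":0.078,"y":-0.4377,"z":0,"spin":-1.1},{"hand":0.02,"x":0.078,"y":-0.4377,"z":-0.03,"spin":-1.1},{"hand":0.02,"x":0.078,"y":-0.4377,"z":-0.055,"spin":-1.1},{"hand":0.02,"x":0.078,"y":-0.4377,"z":-0.06,"spin":-1.1},{"hand":0.02,"x":0.078,"y":-0.4377,"z":-0.06,"spin":-1.1},{"hand":0.02,"x":0.078,"y":-0.4377,"z":-0.06,"spin":-1.1}]'
python3 - <<'E'
from h import *
s=shot('scene');e=state();p=e['eef_pos'];print(p,e['tcp_rot'],e['opening'])
for z in(60,0):print(proj(s,[647.1,-98.6,60]))
a=cv2.resize(s['img'][215:315,210:340],(780,600),interpolation=cv2.INTER_CUBIC)
cv2.imwrite('pics/c2.png',a[:,:,::-1])
# chip carrier predicted corners, underside z = tcp-27.7
R=lambda t:np.array([[np.cos(t),-np.sin(t)],[np.sin(t),np.cos(t)]])
for nm,c0,z,w,h,t in(('carrier_top',p[:2],p[2]-17.7,20,26,e['tcp_rot'][2]-np.pi/2),('carrier_bot',p[:2],p[2]-27.7,20,26,e['tcp_rot'][2]-np.pi/2),('mouth',[647.1,-98.6],60,21,27,.093)):
    for sx,sy in((1,1),(1,-1),(-1,-1),(-1,1)):
        q=R(t)@[sx*w,sy*h]+c0;print(nm,((proj(s,[*q,z])-[210,215]+.5)*6-.5).round(0))
E
```

```text
t: 6.77
eef_pos: [647.5, -98.3, 98.4]
tcp_rot: [3.141, 0.0, 1.664]
ft_force: [-0.1, -0.2, -0.1]
opening: 0.289
[647.82417673 -98.27903804  99.0207122 ] [3.13996043e+00 4.96873050e-04 1.66371637e+00] 0.295725120625967
[275.24711558 264.31147924]
[275.24711558 264.31147924]
carrier_top [404. 310.]
carrier_top [306. 252.]
carrier_top [379. 205.]
carrier_top [477. 260.]
carrier_bot [405. 330.]
carrier_bot [307. 273.]
carrier_bot [380. 225.]
carrier_bot [477. 280.]
mouth [407. 355.]
mouth [306. 295.]
mouth [382. 245.]
mouth [482. 302.]
```

View pics/c2.png

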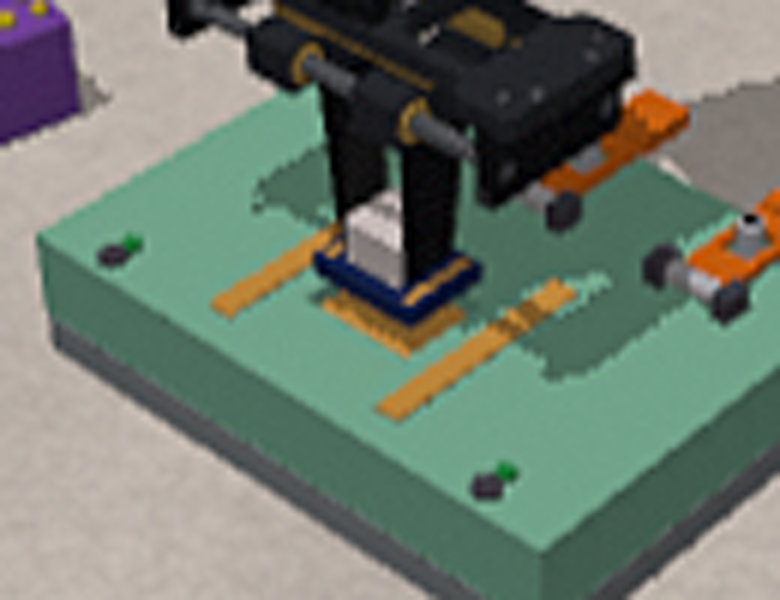

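```bash
cat > m.py <<'E'
from h import *
def fit(P): 
    vx,vy,x,y=cv2.fitLine(np.array(P,np.float32),cv2.DIST_HUBER,0,.01,.01).ravel();return np.array([x,y]),np.array([vx,vy])
def cross(a,b):
    (p,d),(q,e)=a,b;t=np.linalg.solve(np.c_[d,-e],q-p)[0];return p+t*d
K=6
s=shot('scene');img=s['img'][215:315,210:340];B=cv2.resize(img,None,fx=K,fy=K,interpolation=cv2.INTER_CUBIC).astype(int)
r,g,b=B[...,0],B[...,1],B[...,2]
brass=(r-b>40);navy=(b-r>15)
def bottom(m,x,lo,hi):
    ys=np.nonzero(m[lo:hi,x])[0];return lo+ys.max() if len(ys) else None
def corner(m,xl,xr,lo,hi):
    out=[]
    for xs in(xl,xr): out.append(fit([(x,bottom(m,x,lo,hi)+.5) for x in range(*xs,2) if bottom(m,x,lo,hi) is not None]))
    c=cross(*out);return (c+.5)/K-.5+[210,215],[np.degrees(np.arctan2(o[1][1],o[1][0])).round(1) for o in out]
cb,a1=corner(brass,(345,400),(417,445),300,365)
cn,a2=corner(navy,(325,400),(418,470),250,345)
e=state();p=e['eef_pos'];zb=p[2]-27.7
M=ray(s,*cb,60)[:2];C=ray(s,*cn,zb)[:2]
t=e['tcp_rot'][2]-np.pi/2;R=lambda t:np.array([[np.cos(t),-np.sin(t)],[np.sin(t),np.cos(t)]])
mc=M-R(.093)@[21,27];cc=C-R(t)@[20,26]
print(cb,a1,cn,a2,'mouth centre',mc,'chip centre',cc,'tcp',p,'shift needed',mc-cc)
E
python3 m.py
```

```text
[284.85986328 278.81728363] [np.float32(30.6), np.float32(55.0)] [277.98940277 266.17456436] [np.float32(-27.4), np.float32(39.8)] mouth centre [646.47927149 -73.70696095] chip centre [ 638.45014301 -105.89855593] tcp [647.87673303 -98.26283105  99.2588832 ] shift needed [ 8.02912848 32.19159499]
```

Run:
```python
exec(open('m.py').read().split('cb,a1')[0])
print([(x,bottom(brass,x,300,366 if x<415 else 350)) for x in range(325,466,10)])
for th in(5,15,25):
    n=(b-r>th)&(b-g>th/2);print(th,[(x,bottom(n,x,250,335)) for x in range(320,485,10)])
print(B[240:350:6,360].tolist());print(B[240:350:6,440].tolist())
```

```text
[(325, np.int64(310)), (335, np.int64(315)), (345, np.int64(322)), (355, np.int64(328)), (365, np.int64(333)), (375, np.int64(340)), (385, np.int64(346)), (395, np.int64(351)), (405, np.int64(357)), (415, np.int64(349)), (425, np.int64(343)), (435, np.int64(336)), (445, np.int64(328)), (455, np.int64(322)), (465, np.int64(349))]
5 [(320, np.int64(273)), (330, np.int64(282)), (340, np.int64(287)), (350, np.int64(290)), (360, np.int64(296)), (370, np.int64(302)), (380, np.int64(306)), (390, np.int64(313)), (400, np.int64(320)), (410, np.int64(323)), (420, np.int64(316)), (430, np.int64(310)), (440, np.int64(301)), (450, np.int64(299)), (460, np.int64(290)), (470, np.int64(286)), (480, None)]
15 [(320, np.int64(272)), (330, np.int64(280)), (340, np.int64(286)), (350, np.int64(289)), (360, np.int64(296)), (370, np.int64(301)), (380, np.int64(305)), (390, np.int64(312)), (400, np.int64(319)), (410, np.int64(322)), (420, np.int64(315)), (430, np.int64(309)), (440, np.int64(300)), (450, np.int64(298)), (460, np.int64(289)), (470, np.int64(284)), (480, None)]
25 [(320, np.int64(271)), (330, 
[... 202 characters left out ...]
nt64(314)), (430, np.int64(308)), (440, np.int64(298)), (450, np.int64(297)), (460, np.int64(288)), (470, np.int64(283)), (480, None)]
[[128, 121, 120], [130, 123, 122], [132, 125, 122], [144, 135, 130], [134, 126, 125], [44, 54, 86], [6, 23, 71], [17, 28, 63], [5, 17, 51], [20, 25, 52], [82, 63, 47], [126, 90, 39], [128, 92, 39], [155, 107, 42], [192, 134, 57], [166, 153, 100], [115, 165, 140], [105, 166, 143], [112, 164, 138]]
[[7, 4, 8], [5, 6, 7], [11, 9, 6], [2, 7, 22], [24, 27, 49], [90, 69, 51], [129, 94, 40], [87, 65, 43], [18, 22, 48], [0, 8, 44], [24, 23, 41], [81, 61, 40], [125, 91, 38], [131, 92, 37], [126, 85, 33], [124, 93, 48], [117, 128, 96], [111, 164, 139], [106, 171, 148]]
```

```bash
python3 - <<'E'
import re
t=open('m.py').read()
t=t.replace("brass=(r-b>40);navy=(b-r>15)","brass=(r-b>55);navy=(b-r>-15)&(g<90)")
t=t.replace("cb,a1=corner(brass,(345,400),(417,445),300,365)","brass[350:,413:]=0;cb,a1=corner(brass,(330,404),(419,456),300,366)")
t=t.replace("(325,400),(418,470),250,345","(325,402),(420,468),250,335")
open('m.py','w').write(t)
E
python3 m.py
```

```text
[276.95779419 274.07911301] [np.float32(31.0), np.float32(-35.4)] [277.33149719 268.57110214] [np.float32(28.4), np.float32(-26.2)] mouth centre [648.6692125  -98.15031935] chip centre [ 645.01724633 -100.55650007] tcp [647.73988647 -98.31932284  99.13773364] shift needed [3.65196617 2.40618072]
```

```bash
python3 -m handwheel '[{"hand":0.02,"x":0,"y":0,"z":-0.008,"spin":0},{"hand":0.02,"x":0,"y":0,"z":-0.008,"spin":0},{"hand":0.02,"x":0,"y":0,"z":-0.008,"spin":0},{"hand":0.02,"x":0,"y":0,"z":-0.008,"spin":0}]'
python3 - <<'E'
from h import *
s=shot('scene','s3.png');e=state();p=e['eef_pos'];print(p)
a=cv2.resize(s['img'][243:288,247:307],(800,600),interpolation=cv2.INTER_CUBIC)
cv2.imwrite('pics/c3.png',a[:,:,::-1])
E
```

```text
t: 7.3
eef_pos: [647.1, -98.5, 89.6]
tcp_rot: [-3.141, -0.0, 1.663]
ft_force: [-0.4, -0.6, -0.2]
opening: 0.295
[647.19747922 -98.58011667  89.69556756]
```

View pics/c3.png

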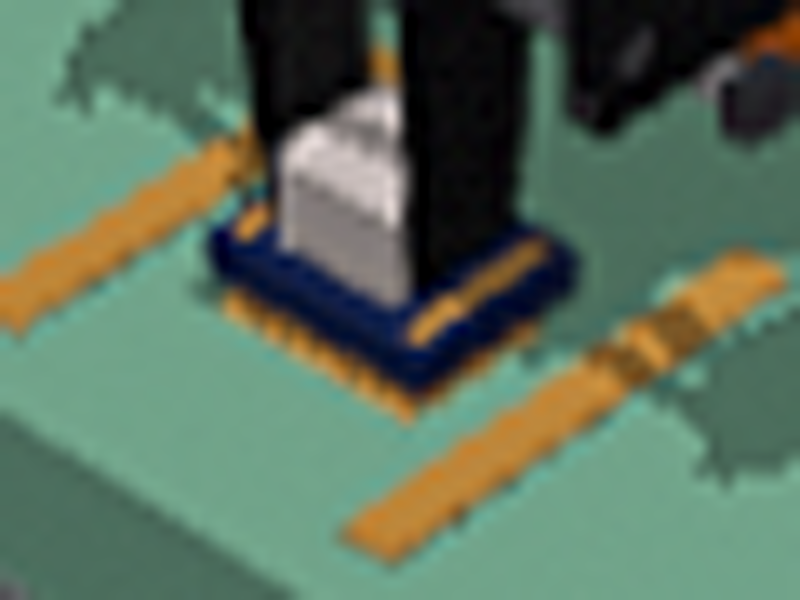

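Run:
```python
from h import *
s=shot('scene');R=lambda t:np.array([[np.cos(t),-np.sin(t)],[np.sin(t),np.cos(t)]])
f=lambda u,v:(247+(u+.5)/13.333-.5,243+(v+.5)/13.333-.5)
for zc in(61,62,63):
    M=ray(s,*f(410,420),60)[:2];C=ray(s,*f(420,393),zc)[:2]
    print(zc,(M-R(.093)@[21,27]),(C-R(.093)@[20,26]),'shift',(M-C)-R(.093)@[1,1], 'station axes',R(.093).T@(M-C)-1)
```

```text
61 [648.03127054 -97.74948   ] [643.80416185 -99.97285486] shift [4.22710869 2.22337486] station axes [4.41531765 1.82121213]
62 [648.03127054 -97.74948   ] [644.56568787 -99.04891708] shift [3.46558267 1.29943708] station axes [3.57128007 0.97198692]
63 [648.03127054 -97.74948   ] [645.32721389 -98.1249793 ] shift [2.70405664 0.3754993 ] station axes [2.72724249 0.1227617 ]
```

```bash
python3 -m handwheel '[{"hand":0.02,"x":0.003,"y":0.001,"z":0,"spin":0},{"hand":0.02,"x":0.003,"y":0.001,"z":0,"spin":0},{"hand":0.02,"x":0.003,"y":0.001,"z":-0.002,"spin":0},{"hand":0.02,"x":0.003,"y":0.001,"z":-0.003,"spin":0},{"hand":0.02,"x":0.003,"y":0.001,"z":-0.004,"spin":0},{"hand":0.02,"x":0.003,"y":0.001,"z":-0.005,"spin":0},{"hand":0.02,"x":0.003,"y":0.001,"z":-0.006,"spin":0},{"hand":0.02,"x":0.003,"y":0.001,"z":-0.006,"spin":0},{"hand":0.02,"x":0.003,"y":0.001,"z":-0.006,"spin":0}]'
```

```text
t: 8.15
eef_pos: [650.6, -97.8, 86.4]
tcp_rot: [3.139, 0.001, 1.663]
ft_force: [-8.7, 0.8, 23.2]
opening: 0.296
```

```bash
python3 -m handwheel '[{"hand":0.02,"x":0,"y":0,"z":0.002,"spin":0},{"hand":0.02,"x":-0.001,"y":0,"z":0.003,"spin":0},{"hand":0.02,"x":-0.001,"y":0,"z":0.003,"spin":0}]'
python3 - <<'E'
from h import *
s=shot('scene','s4.png');e=state();print(e['eef_pos'],e['ft_force'],e['tcp_rot'])
a=cv2.resize(s['img'][243:288,247:307],(800,600),interpolation=cv2.INTER_CUBIC)
cv2.imwrite('pics/c4.png',a[:,:,::-1])
E
```

```text
t: 8.4
eef_pos: [649.4, -97.9, 87.0]
tcp_rot: [3.141, 0.001, 1.663]
ft_force: [0.3, -2.4, 1.0]
opening: 0.29
[649.38303814 -97.97316996  86.74638424] [-0.20515501 -3.84247969  2.57602791] [3.14087703e+00 5.48158784e-04 1.66296522e+00]
```

View pics/c4.png

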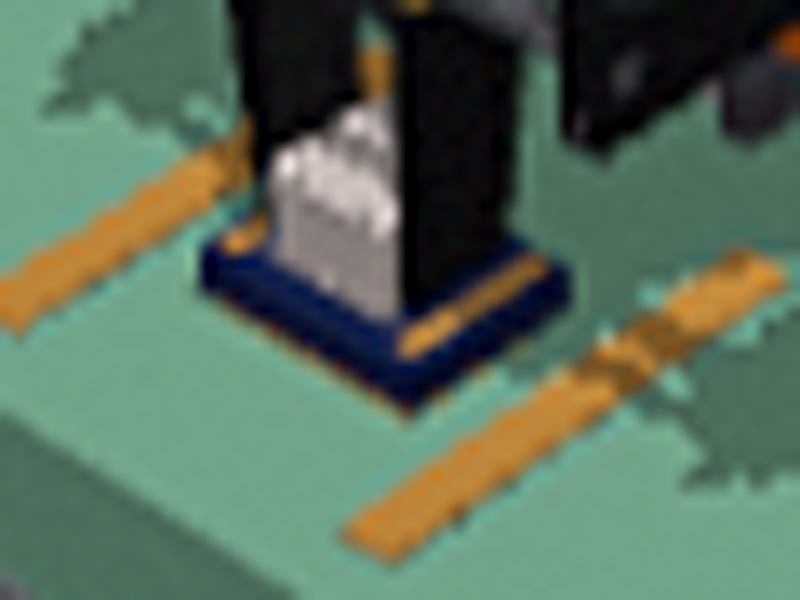

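```bash
python3 -m handwheel '[{"hand":0.02,"x":0,"y":-0.001,"z":0,"spin":0},{"hand":0.02,"x":0,"y":-0.001,"z":-0.001,"spin":0},{"hand":0.02,"x":0,"y":-0.001,"z":-0.002,"spin":0},{"hand":0.02,"x":0,"y":-0.001,"z":-0.003,"spin":0},{"hand":0.02,"x":0,"y":-0.001,"z":-0.004,"spin":0},{"hand":0.02,"x":0,"y":-0.001,"z":-0.004,"spin":0}]'
```

```text
t: 8.95
eef_pos: [649.0, -98.4, 82.2]
tcp_rot: [-3.141, -0.0, 1.663]
ft_force: [0.6, -0.4, -0.8]
opening: 0.294
```

```bash
python3 -m handwheel '[{"hand":0.02,"x":0,"y":0,"z":-0.002,"spin":0},{"hand":0.02,"x":0,"y":0,"z":-0.003,"spin":0},{"hand":0.02,"x":0,"y":0,"z":-0.005,"spin":0},{"hand":0.02,"x":0,"y":0,"z":-0.006,"spin":0},{"hand":0.02,"x":0,"y":0,"z":-0.006,"spin":0},{"hand":0.02,"x":0,"y":0,"z":-0.006,"spin":0}]'
```

```text
t: 9.45
eef_pos: [649.4, -98.5, 77.6]
tcp_rot: [3.141, 0.0, 1.663]
ft_force: [-2.9, 0.7, 10.6]
opening: 0.291
```

```bash
python3 -m handwheel '[{"hand":0.05,"x":0,"y":0,"z":0.001,"spin":0},{"hand":0.05,"x":0,"y":0,"z":0.001,"spin":0},{"hand":0.05,"x":0,"y":0,"z":0.001,"spin":0},{"hand":0.05,"x":0,"y":0,"z":0.03,"spin":0},{"hand":0.0,"x":0,"y":0,"z":0.04,"spin":0},{"hand":0.0,"x":0,"y":0,"z":0.04,"spin":0},{"hand":0.0,"x":0,"y":0,"z":0.04,"spin":0},{"hand":0.0,"x":0,"y":0,"z":0.04,"spin":0},{"hand":0.0,"x":0,"y":0,"z":0.04,"spin":0},{"hand":0.0,"x":0,"y":0,"z":0.03,"spin":0},{"hand":0.0,"x":0,"y":0,"z":0.022,"spin":0},{"hand":0.0,"x":0,"y":0,"z":0.018,"spin":0},{"hand":0.0,"x":0,"y":0,"z":0.017,"spin":0},{"hand":0.0,"x":0,"y":0,"z":0.016,"spin":0},{"hand":0.0,"x":0,"y":0,"z":0.016,"spin":0},{"hand":0.0,"x":0,"y":0,"z":0.016,"spin":0}]'
```

```text
t: 10.78
eef_pos: [649.5, -98.9, 94.1]
tcp_rot: [3.14, 0.001, 1.663]
ft_force: [-5.5, -0.3, 21.9]
opening: 0.007
```

```bash
python3 -m handwheel '[{"hand":0.0,"x":0,"y":0,"z":0.025,"spin":0},{"hand":0.0,"x":-0.04,"y":0.025,"z":0.025,"spin":0},{"hand":0.0,"x":-0.08,"y":0.05,"z":0.025,"spin":0},{"hand":0.0,"x":-0.1218,"y":0.0742,"z":0.025,"spin":0},{"hand":0.0,"x":-0.1218,"y":0.0742,"z":0.025,"spin":0},{"hand":0.0,"x":-0.1218,"y":0.0742,"z":0.025,"spin":0},{"hand":0.0,"x":-0.1218,"y":0.0742,"z":0.012,"spin":0},{"hand":0.0,"x":-0.1218,"y":0.0742,"z":0.005,"spin":0},{"hand":0.0,"x":-0.1218,"y":0.0742,"z":0.002,"spin":0},{"hand":0.0,"x":-0.1218,"y":0.0742,"z":0.0,"spin":0},{"hand":0.0,"x":-0.1218,"y":0.0742,"z":-0.001,"spin":0},{"hand":0.0,"x":-0.1218,"y":0.0742,"z":-0.002,"spin":0},{"hand":0.0,"x":-0.1218,"y":0.0742,"z":-0.0025,"spin":0},{"hand":0.0,"x":-0.1218,"y":0.0742,"z":-0.0025,"spin":0}]'
```

```text
t: 11.95
eef_pos: [527.6, -24.7, 91.5]
tcp_rot: [3.141, 0.0, 1.663]
ft_force: [-8.1, -0.7, 22.0]
opening: 0.01
```

Run:
```python
from h import *
s=shot('scene','s5.png');e=state();print(e['eef_pos'],e['ft_force'])
a=np.hstack([cv2.resize(s['img'][200:290,210:360],(800,480),interpolation=cv2.INTER_CUBIC)])
cv2.imwrite('pics/c5.png',a[:,:,::-1])
```

```text
[527.59041705 -24.6447909   91.52616502] [-7.95240123 -0.44637461 20.92265992]
```

View pics/c5.png

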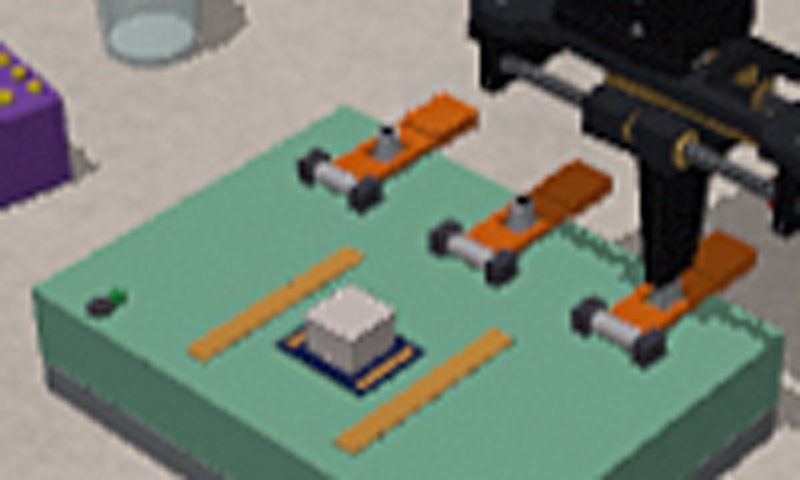

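```bash
python3 -m handwheel '[{"hand":0.0,"x":0,"y":0,"z":0.025,"spin":0},{"hand":0.0,"x":0.004,"y":-0.04,"z":0.025,"spin":0},{"hand":0.0,"x":0.0079,"y":-0.08,"z":0.025,"spin":0},{"hand":0.0,"x":0.0079,"y":-0.0846,"z":0.025,"spin":0},{"hand":0.0,"x":0.0079,"y":-0.0846,"z":0.025,"spin":0},{"hand":0.0,"x":0.0079,"y":-0.0846,"z":0.012,"spin":0},{"hand":0.0,"x":0.0079,"y":-0.0846,"z":0.005,"spin":0},{"hand":0.0,"x":0.0079,"y":-0.0846,"z":0.002,"spin":0},{"hand":0.0,"x":0.0079,"y":-0.0846,"z":0.001,"spin":0},{"hand":0.0,"x":0.0079,"y":-0.0846,"z":0.0,"spin":0},{"hand":0.0,"x":0.0079,"y":-0.0846,"z":0.0,"spin":0},{"hand":0.0,"x":0.0079,"y":-0.0846,"z":0.0,"spin":0}]'
```

```text
t: 13.0
eef_pos: [535.5, -108.8, 90.4]
tcp_rot: [3.141, 0.0, 1.663]
ft_force: [-0.3, 0.3, -0.6]
opening: 0.002
```

```bash
python3 -m handwheel '[{"hand":0.0,"x":0,"y":0,"z":-0.001,"spin":0},{"hand":0.0,"x":0,"y":0,"z":-0.002,"spin":0},{"hand":0.0,"x":0,"y":0,"z":-0.003,"spin":0},{"hand":0.0,"x":0,"y":0,"z":-0.0035,"spin":0},{"hand":0.0,"x":0,"y":0,"z":-0.0035,"spin":0}]'
```

```text
t: 13.42
eef_pos: [535.6, -108.9, 87.3]
tcp_rot: [3.141, 0.0, 1.663]
ft_force: [-1.0, 2.9, 7.6]
opening: 0.004
```

```bash
python3 -m handwheel '[{"hand":0.0,"x":0,"y":0,"z":0.025,"spin":0},{"hand":0.05,"x":-0.02,"y":-0.002,"z":0.03,"spin":0},{"hand":0.05,"x":-0.0397,"y":-0.0037,"z":0.03,"spin":0},{"hand":0.05,"x":-0.0397,"y":-0.0037,"z":0.03,"spin":0},{"hand":0.05,"x":-0.0397,"y":-0.0037,"z":0.03,"spin":0},{"hand":0.05,"x":-0.0397,"y":-0.0037,"z":0.03,"spin":0},{"hand":0.05,"x":-0.0397,"y":-0.0037,"z":0.01,"spin":0},{"hand":0.05,"x":-0.0397,"y":-0.0037,"z":-0.01,"spin":0},{"hand":0.05,"x":-0.0397,"y":-0.0037,"z":-0.026,"spin":0},{"hand":0.05,"x":-0.0397,"y":-0.0037,"z":-0.026,"spin":0},{"hand":0.05,"x":-0.0397,"y":-0.0037,"z":-0.026,"spin":0},{"hand":0.01,"x":-0.0397,"y":-0.0037,"z":-0.026,"spin":0},{"hand":0.01,"x":-0.0397,"y":-0.0037,"z":-0.026,"spin":0},{"hand":0.01,"x":-0.0397,"y":-0.0037,"z":-0.026,"spin":0},{"hand":0.01,"x":-0.0397,"y":-0.0037,"z":-0.026,"spin":0},{"hand":0.01,"x":-0.0397,"y":-0.0037,"z":-0.026,"spin":0},{"hand":0.01,"x":-0.0397,"y":-0.0037,"z":-0.026,"spin":0}]'
python3 - <<'E'
import numpy as np
for d in(10,20,30,40,50,60):
    t=np.radians(d);f=73*(1-np.cos(t))-np.sin(t);z=73*np.sin(t)+1-np.cos(t);print(d,round(f*.9957,1),round(f*.0929,1),round(z,1))
E
```

```text
t: 14.83
eef_pos: [495.8, -112.9, 61.0]
tcp_rot: [3.141, 0.0, 1.663]
ft_force: [-0.1, -1.8, 0.7]
opening: 0.247
10 0.9 0.1 12.7
20 4.0 0.4 25.0
30 9.2 0.9 36.6
40 16.4 1.5 47.2
50 25.2 2.4 56.3
60 35.5 3.3 63.7
```

```bash
python3 -m handwheel '[{"hand":0.01,"x":0.0002,"y":0,"z":0.006,"spin":0},{"hand":0.01,"x":0.0009,"y":0.0001,"z":0.0127,"spin":0},{"hand":0.01,"x":0.0022,"y":0.0002,"z":0.019,"spin":0},{"hand":0.01,"x":0.004,"y":0.0004,"z":0.025,"spin":0},{"hand":0.01,"x":0.0064,"y":0.0006,"z":0.031,"spin":0},{"hand":0.01,"x":0.0092,"y":0.0009,"z":0.0366,"spin":0},{"hand":0.01,"x":0.0126,"y":0.0012,"z":0.042,"spin":0},{"hand":0.01,"x":0.0164,"y":0.0015,"z":0.0472,"spin":0},{"hand":0.01,"x":0.0164,"y":0.0015,"z":0.0472,"spin":0},{"hand":0.01,"x":0.0164,"y":0.0015,"z":0.0472,"spin":0}]'
```

```text
t: 15.67
eef_pos: [512.0, -111.3, 108.5]
tcp_rot: [3.141, 0.001, 1.663]
ft_force: [-1.1, -4.8, 2.6]
opening: 0.245
```

```bash
python3 -m handwheel '[{"hand":0.01,"x":0.004,"y":0.0004,"z":0.005,"spin":0},{"hand":0.01,"x":0.0088,"y":0.0009,"z":0.0091,"spin":0},{"hand":0.01,"x":0.0138,"y":0.0013,"z":0.013,"spin":0},{"hand":0.01,"x":0.0191,"y":0.0018,"z":0.0165,"spin":0},{"hand":0.01,"x":0.0191,"y":0.0018,"z":0.0165,"spin":0},{"hand":0.01,"x":0.0191,"y":0.0018,"z":0.0165,"spin":0},{"hand":0.01,"x":0.0191,"y":0.0018,"z":0.0165,"spin":0},{"hand":0.01,"x":0.0191,"y":0.0018,"z":0.0165,"spin":0}]'
python3 - <<'E'
from h import *
s=shot('scene','s6.png');e=state();print(e['eef_pos'],e['ft_force'],e['opening'])
cv2.imwrite('pics/c6.png',cv2.resize(s['img'][165:300,190:415],(800,480),interpolation=cv2.INTER_CUBIC)[:,:,::-1])
E
```

```text
t: 16.33
eef_pos: [530.7, -109.6, 124.7]
tcp_rot: [-3.141, 0.0, 1.663]
ft_force: [-2.3, -6.5, -0.9]
opening: 0.25
[ 530.72225686 -109.64224648  124.73224087] [-1.32245003 -5.1618636  -0.13968831] 0.2528440088486599
```

View pics/c6.png

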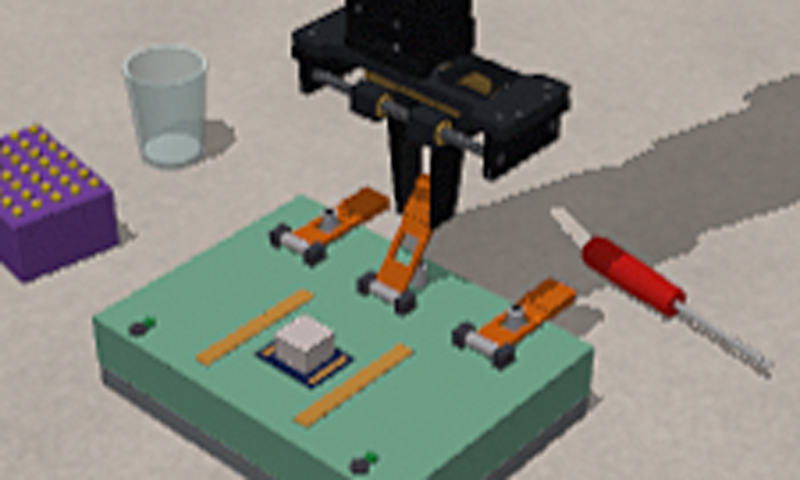

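```bash
python3 -m handwheel '[{"hand":0.01,"x":0,"y":0,"z":0,"spin":0},{"hand":0.01,"x":0,"y":0,"z":0,"spin":0},{"hand":0.01,"x":0,"y":0,"z":0,"spin":0},{"hand":0.01,"x":0,"y":0,"z":0,"spin":0}]'; python3 -c "
from cell import *
s=state();print(s['eef_pos'],abs(s['qvel']).max(),s['opening']);print(job_done())"
```

```text
t: 16.72
eef_pos: [530.7, -109.6, 124.7]
tcp_rot: [-3.141, 0.0, 1.663]
ft_force: [-1.0, -5.7, 0.2]
opening: 0.252
[ 530.71416516 -109.64058158  124.71982192] 0.0014044027322466183 0.25158444078429615
the job is handed in; nothing more can be done
None
```

The job is handed in at t = 16.7 s: the chip is flush and released, the loose bolt was the middle one, and its cover is held open at about 60°.

- **Chip:** I used the medium-sized chip. The first try at the recess caught on the rim at 23 N, with my offset from the close-up about 1 mm too far in x and y. I lifted it, corrected and it went in. I pressed it down, let go, then pushed on the chamber's top with closed fingers. It stopped at 80.1 mm at 22 N, against 80 mm expected for flush, and the next picture showed it flush and centred.
- **Bolts:** The left-hand bolt was tight, giving about 0.5 mm at 21–22 N. The middle bolt dropped about 4.5 mm and then stopped at 7.6 N. I did not tap the right-hand bolt, since exactly one is loose.
- **Cover:** I gripped the middle cover's tongue by its sides (opening about 24 mm, as it should be) and swung it up along its arc. The 60° comes from that arc; I did not measure the angle separately.

**Last checks:** The arm was still and the grip held. The last picture shows the middle cover up between the fingers, the other two shut, and no sign that the bystanders in view had been moved. That picture was cropped, so it did not show the bottle, jar and timer, and I did not measure any bystander's position.

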